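# Hold a spring clip open around a divider card

## Robot

A 7-joint arm with a two-finger parallel gripper is mounted at the origin on the work surface. World frame = base frame: x ahead of the robot, y to its left, z up, the work surface at z = 0. Lengths are in m, angles in degrees, forces in N, time in s.
With the tool pointing down it reaches from about 0.425 to 0.875 m from the base axis. Payload 4.7 kg.
Tool frame: the origin (TCP) lies on the mounting face of the last link; the fingertips stand tcp_to_tips ahead of it and the grasp point (between the pads) lies 164 mm ahead of it (tcp_to_tips is the distance from the TCP to the fingertips, in m); z points along the fingers, y is the line along which they close (so a half turn about z gives the same grasp; the last joint's range is limited). The gripper opens to 87 mm and grips with 3 to 60 N. Pads are 19 mm wide; open, the fingers measure 117 mm over their backs; the gripper's body (75 mm by 190 mm) begins 51 mm behind the grasp point.
Start: joints at [-75.453, 18.392, -4.016, 83.108, 1.295, 78.541, -3.26], TCP at [0.154, 0.631, 0.405] pointing down, gripper open.
Joint ranges: [-163.93, 163.93], [-17.29, 119.83], [-79.2, 71.16], [3.27, 140.29], [-89.18, 269.18], [5.43, 117.66], [-154.24, 154.24]. Speed limits (degrees/s): [147.25, 147.25, 180, 180, 180, 180, 180].

## Interface

Orientations are given as [roll, pitch, yaw] about the fixed x, y, z axes, in that order (R = Rz(yaw) Ry(pitch) Rx(roll)).
In Python, from cell import get_obs, read_camera, sign_off, tcp_to_tips gives the robot as it stands.
- The arm moves only by the tool drive_tool, never from a script. Its argument "rows" is one flat list of numbers, 7 for each row, row after row: the shift along the tool's x, y, z in m, then the turn, a rotation vector about the tool's x, y, z in rad, then the gripper command: -1 is shut, 1 is fully open, values between are in proportion. In form: [tx, ty, tz, rx, ry, rz, fingers, tx, ty, tz, rx, ry, rz, fingers, ...]. A call has 1 to 5 rows; each row shifts and turns the commanded pose from where the row before left it, along the tool's axes as they then stand; what a row does not reach is not made up. A row lasts 1/8 s, in which the tool goes at most 62.5 mm and 10.7 degrees, less where a joint would pass 70% of its speed; a pose out of reach is approached as far as the arm can. A call is refused whole if a number of a shift passes 0.0625 or a number of a turn 0.188, either way. A call with a gripper value outside its range is refused whole. The fingers move at their own pace and stop on an object; "grip_force" is the grip in N (left out, the last holds). Time passes only in rows, so rows that do not move let the fingers close. It gives the time, the measured TCP pose, the force, the opening and the grip force at its end, in the units of the state.
- get_obs(): the state, without advancing time (a new reading comes with each control period).
- read_camera(name): name is "scene" or "top" or "wrist"; returns a dict with "color" (420x560x3 uint8, blue, green, red), "fov_y" (degrees; the focal length in pixels is half the picture's height over the tangent of half this angle, whatever the lens; pixels are square), "cx", "cy" (the principal point, pixels), "cam_to_world" (4x4, takes a point from camera to world coordinates); the wrist camera has in their place "mount" (4x4, takes a point from camera to tool coordinates, whose origin is the TCP and whose axes are the flange's). Camera axes: x right, y up, looking along -z (the intrinsics and any distortion apply to the point x, -y, -z); pixel columns grow to the right and rows downward; lengths in m; the calibration is good to about 2 mm. The wrist camera is an equidistant fisheye: a pixel r from the principal point sees the ray r / f radians off the axis. A picture is of the moment at which its call begins: read the wrist's pose just before it. There is no depth.
- sign_off(): hands the job in; it is judged then, once.
The state is a dict: "time_s": time; "qpos": joint angles; "joint_velocities": joint speeds; "effort": joint torques, N m; "tool_pos": TCP position; "tool_rot": TCP orientation; "force": force on the tool from outside, world axes, zero at the start; "wrist_torque": the same for the moment, N m; "grip_width": finger opening in m; "grasp_force": force on a finger pad.
Only numpy, scipy, OpenCV 4.12 (cv2) and the standard library are available. Lean on these libraries where they do the work, as an engineer would, in place of code of your own. Each camera call takes 0.05 s, during which the arm holds its last target. There are 200 camera calls.

## Task

Pick up the blue spring clip by its two upright handles and squeeze them so that its jaws gape wide, then bring it over the green-topped card in the trolley tray and lower it, square to the card and near the middle of its top edge, until the edge is well between the open jaws. Finish still holding the clip like that: squeezed open, one jaw on each side of the card and the clip not touching it; do not let go. Don't ram the card with the clip, and leave the yellow clip, stamp, tape roll and mug where they are.

Things in the scene. Friction and masses are not known exactly. Their poses are not given: they have to be found in the camera images.
- blue_clip_mid (a point): Blue spring clip standing on its closed jaws, handles up. Point midway between the handles, 80 mm above the underside, 35 mm above the hinge pin, 15 mm below the handle tips. Axes: z up, y across the jaws (direction in which the handles are squeezed), x along the hinge pin (clip is 40 mm wide along x). Turning it half round about z makes no difference.
- blue_clip_a (a joint): How far each jaw of the blue clip has swung open (the two mirror each other), rad: 0 shut, 0.24 fully open (lips 21 mm apart). The spring drives it to 0: squeezing at blue_clip_mid it starts to open at about 7 N and is fully open, at a stop, from about 12 N; gripping harder does no harm.
- blue_clip_lip_a (a point): Middle of the bottom inner edge of the blue clip's jaw lip on the +y side of the clip; 80 mm below blue_clip_mid when shut, 79 mm below it when open. The lips meet at the middle when shut.
- blue_clip_lip_b (a point): The same on the other jaw, the -y side.
- blue_clip: The whole blue clip, about 80 g; origin at the centre of its underside when shut, axes as blue_clip_mid. Shut, the handles lean apart in a V: over their outsides 52 mm at the tips, 45 mm at blue_clip_mid; squeezed to the stop they are parallel, 28 mm over their outsides. The closed jaw foot is 28 mm deep along y.
- green_card_edge (a point): Middle of the top edge of the green-topped card: a stiff board 6 mm thick, 160 mm long, fixed upright in the tray, its edge 136 mm above the table. The top 30 mm is green, the rest cream. Axes: x along the edge, y across the card's thickness, z up. Card places in the tray are 100 mm apart and any card may be in any of the three.
- green_card: The green-topped card; origin at the centre of its bottom edge, 130 mm below the top edge; axes as green_card_edge.
- orange_card_edge (a point): Middle of the top edge of a like card with an orange top, same size and height. Not used.
- grey_card_edge (a point): Middle of the top edge of a like card with a grey top, same size and height. Not used.
- tray: Fixed light-wood tray, 240 mm (x) by 360 mm (y), walls 45 mm high, holding the three cards across it, with black wire dividers between them 98 mm high. Origin at the centre of its underside, on the table.
- yellow_clip_mid (a point): Yellow spare clip, the same shape and size as the blue one; same point and axes. Leave it alone.
- stamp: Dark wooden hand stamp, 36 mm across, 73 mm tall, standing; origin at the centre of its underside. Leave it alone.
- tape: Orange roll of tape lying flat, 80 mm across, 22 mm high; origin at the centre of its underside. Leave it alone.
- mug: White mug, 76 mm across, 90 mm tall; origin at the centre of its underside. Leave it alone.
Not all that is in view belongs to the job. Several things have the shape of the blue_clip; the one meant has the colours described above.

How it is judged:
By the outcome, as a careful person would: the job done as asked, in the order asked, and still so for the second after the job is handed in, while the arm keeps its last pose, push and grip.
It also fails if it takes over 35 s, if anything falls off the work surface, if the arm or the gripper's body presses on something with over 40 N, if the wrist force passes 120 N, or if a joint passes its speed limit or range.

## Working session

There is one attempt and no reset: what is moved stays moved. The work goes in short steps, Python scripts to look and compute and a tool call to move; the robot and the scene stay as the last step left them, time stands still between calls to the robot, and variables do not carry over. Pictures are saved under pics/ and viewed, at most 10 in all, crops included, and the job is handed in when it is done.

Besides the shell and the picture viewer there is one more tool, called after "Emit:" in YAML: its name, and indented under it one key for each argument. drive_tool: Moves the arm, as the interface text tells. Its arguments: {"type":"object","properties":{"rows":{"type":"array","items":{"type":"number"}},"grip_force":{"type":"number"}},"required":["rows"]}

```bash
mkdir -p pics; ls
python3 - <<'E'
from cell import *
import cv2,numpy as np
print(tcp_to_tips); o=get_obs(); print({k:o[k] for k in('time_s','tool_pos','tool_rot','grip_width','force')})
for n in('scene','top'):
    c=read_camera(n); cv2.imwrite(f'pics/{n}0.png',c['color']); print(n,c['fov_y'],c['cx'],c['cy'],np.round(c['cam_to_world'],3).tolist(), [k for k in c])
E
```

```text
pics
0.1822
{'time_s': 0.0, 'tool_pos': array([0.1543537 , 0.63119772, 0.40365853]), 'tool_rot': array([-1.79890787e+02,  5.90622700e-03,  1.66264088e+02]), 'grip_width': 0.08709098824774113, 'force': array([-0.6806781 , -0.36801053, -0.81124698])}
scene 53.541256965689534 278.1418155576566 206.12247820906225 [[-0.81, -0.414, 0.416, 0.903], [0.587, -0.575, 0.57, 0.594], [0.003, 0.706, 0.708, 0.783], [0.0, 0.0, 0.0, 1.0]] ['color', 'fov_y', 'cx', 'cy', 'cam_to_world']
top 42.95669528728972 284.87378436239834 208.27766043131112 [[0.001, 0.999, -0.046, 0.448], [-1.0, 0.002, 0.01, 0.08], [0.01, 0.046, 0.999, 1.336], [0.0, 0.0, 0.0, 1.0]] ['color', 'fov_y', 'cx', 'cy', 'cam_to_world']
```

View pics/scene0.png

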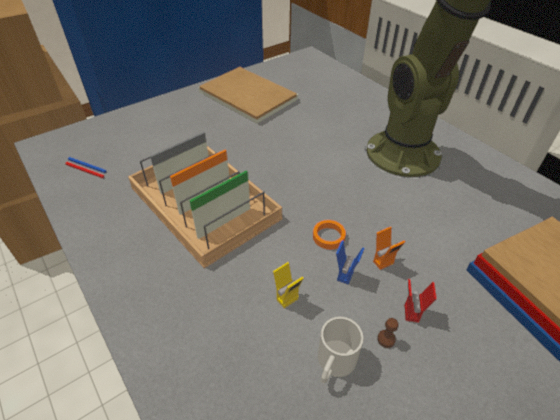

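View pics/top0.png

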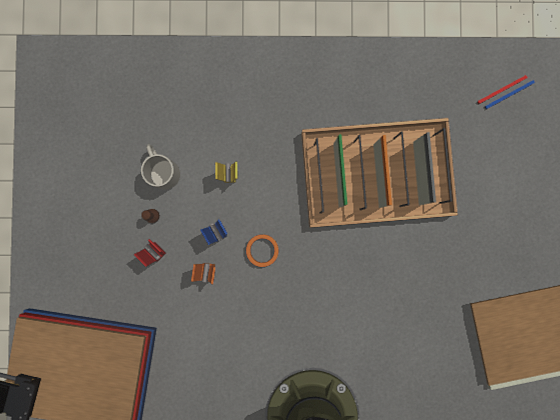

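The scene view shows blue clip ~(348,262), yellow (287,287), orange (387,250) and red (418,300), with the green card edge ~(220,190). In the top view:
- **Clip candidates:** blue (214,232), yellow (227,172), orange (204,272), red (149,253). The other blue items are the book edge (150,370) and the pencil (510,95). I choose blue (214,232).
- **Green card:** a line from (341,136) to (345,206). Orange is at (386,170) and grey at (431,167).

```bash
cat > h.py <<'E'
import cv2,numpy as np
from cell import *
def ray(c,u,v):
    f=c['color'].shape[0]/2/np.tan(np.radians(c['fov_y']/2)); M=c['cam_to_world']
    return M[:3,3], M[:3,:3]@np.array([(u-c['cx'])/f,-(v-c['cy'])/f,-1])
def onz(c,u,v,z):
    o,d=ray(c,u,v); return (o+d*(z-o[2])/d[2])
def tri(a,b):
    (o1,d1),(o2,d2)=a,b
    s=np.linalg.lstsq(np.c_[d1,-d2],o2-o1,rcond=None)[0]
    p,q=o1+s[0]*d1,o2+s[1]*d2; return (p+q)/2,np.linalg.norm(p-q)
def mask(im,lo,hi):
    return cv2.inRange(cv2.cvtColor(im,cv2.COLOR_BGR2HSV),np.array(lo),np.array(hi))
def comps(m,amin=15):
    n,l,s,ce=cv2.connectedComponentsWithStats(m)
    return [(s[i].tolist(),np.round(ce[i],1).tolist(),cv2.minAreaRect(np.argwhere(l==i)[:,::-1].astype(np.float32))) for i in range(1,n) if s[i][4]>=amin]
E
python3 - <<'E'
from h import *
t=read_camera('top');s=read_camera('scene')
a=cv2.resize(t['color'][202:262,184:244],(480,480),interpolation=2)
b=cv2.resize(s['color'][230:290,320:360],(320,480),interpolation=2)
cv2.imwrite('pics/crop1.png',np.hstack([a,b]))
for n,c in(('top',t),('scene',s)):
  for k,r in(('blue',((105,120,40),(130,255,255))),('green',((50,120,40),(85,255,255)))):
    for x in comps(mask(c['color'],*r),25): print(n,k,x)
print('blue', onz(t,214,232,.08))
g=[x for x in comps(mask(t['color'],(50,120,40),(85,255,255)),25)][0]
box=cv2.boxPoints(g[2]); print(box.round(1).tolist(),[onz(t,*p,.136)[:2].round(4).tolist() for p in box], onz(t,*g[2][0],.136))
E
```

```text
top blue ([485, 80, 49, 29, 149], [509.1, 94.2], ((509.3175048828125, 94.08480072021484), (2.661670684814453, 55.06644821166992), 61.50436782836914))
top blue ([215, 220, 12, 18, 69], [220.9, 228.2], ((220.7692413330078, 228.34617614746094), (17.240827560424805, 5.9536662101745605), 60.2551155090332))
top blue ([201, 227, 17, 18, 168], [208.6, 234.9], ((208.6000213623047, 234.6999969482422), (16.994117736816406, 10.28591251373291), 63.43495178222656))
top blue ([24, 309, 130, 111, 414], [96.6, 335.6], ((106.77883911132812, 337.8168029785156), (158.44873046875, 74.92596435546875), 43.45184326171875))
top green ([338, 135, 9, 70, 177], [342.2, 169.9], ((342.16534423828125, 169.4853057861328), (69.26025390625, 2.545518636703491), 84.92039489746094))
scene blue ([53, 0, 210, 115, 16218], [156.7, 44.6], ((157.5, 57.0), (114.0, 209.0), 90.0))
scene blue ([68, 157, 38, 15, 110], [86.5, 164.3], ((86.55838012695312, 164.33941650390625), (39.21501922607422, 2.819380283355713), 19.98310661315918))
scene blue ([336, 241, 28, 43, 366], [345.8, 263.5], ((345.18963623046875, 261.7758483886719), (23.95469856262207, 38.810325622558594), 21.801406860351562))
scene blue ([467, 262, 93, 99, 1231], [515.5, 310.5], ((515.6617431640625, 310.3060302734375), (131.43203735351562, 10.789631843566895), 44.21517562866211))
scene green ([190, 171, 57, 36, 312], [216.8, 189.8], ((219.67433166503906, 189.2523193359375), (9.075624465942383, 63.664833068847656), 61.69924545288086))
blue [0.44906644 0.23388591 0.08      ]
[[337.79998779296875, 135.10000610351562], [340.3999938964844, 134.89999389648438], [346.5, 203.89999389648438], [344.0, 204.10000610351562]] [[0.6689, -0.0519], [0.6695, -0.0576], [0.5128, -0.0709], [0.5123, -0.0652]] [ 0.59063419 -0.06141245  0.136     ]
```

View pics/crop1.png

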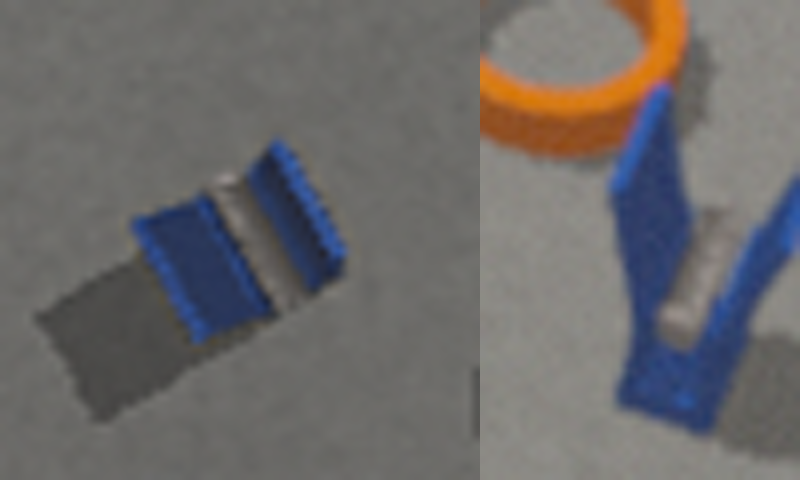

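```bash
cat >> h.py <<'E'
def plan(target,yaw=None):
    o=get_obs(); R=__import__('scipy.spatial.transform',fromlist=['Rotation']).Rotation.from_euler('xyz',o['tool_rot'],degrees=True).as_matrix()
    print('t',o['time_s'],'pos',o['tool_pos'].round(4),'rot',o['tool_rot'].round(2),'tool-shift',(R.T@(np.array(target)-o['tool_pos'])).round(4))
    if yaw is not None: print('rz',np.radians(-((yaw-o['tool_rot'][2]+180)%360-180)).round(4))
E
python3 - <<'E'
from h import *
t=read_camera('top')
P=[onz(t,(x+.5)/8-.5+184,(y+.5)/8-.5+202,.095) for x,y in((138,222),(198,340),(280,140),(345,255))]
P=np.array(P);L,Rr=(P[0]+P[1])/2,(P[2]+P[3])/2;m=(L+Rr)/2;d=Rr-L
print(P.round(4),m,'tip dist',np.linalg.norm(d),'ydir',np.degrees(np.arctan2(d[1],d[0])))
for a,b in((0,1),(2,3)): e=P[a]-P[b]; print('len',np.linalg.norm(e),'xdir',np.degrees(np.arctan2(e[1],e[0])))
plan([m[0],m[1],.404],209)
E
```

```text
[[0.4552 0.2627 0.095 ]
 [0.4211 0.245  0.095 ]
 [0.4791 0.2217 0.095 ]
 [0.4458 0.2026 0.095 ]] [0.45029881 0.23299362 0.095     ] tip dist 0.04822904072673286 ydir -59.80696508426899
len 0.03843315511135708 xdir 27.334428599041726
len 0.03840582017674716 xdir 29.766448213090282
t 0.25 pos [0.1544 0.6313 0.4042] rot [-179.95    0.    166.26] tool-shift [-0.382  -0.3167  0.0005]
rz -0.7459
```

Emit:
drive_tool:
  rows: [-0.042,-0.035,0,0,0,0,1,-0.042,-0.035,0,0,0,0,1,-0.042,-0.035,0,0,0,0,1,-0.042,-0.035,0,0,0,0,1,-0.042,-0.035,0,0,0,0,1]
  grip_force: 20

```text
time_s: 0.88
tool_pos: [0.3177, 0.4099, 0.4049]
tool_rot: [180.0, 0.0, 166.3]
force: [1.4, 0.4, 0.3]
grip_width: 0.0868
grasp_force: 0.0
```

Emit:
drive_tool:
  rows: [-0.043,-0.0355,0,0,0,0,1,-0.043,-0.0355,0,0,0,0,1,-0.043,-0.0355,0,0,0,0,1,-0.043,-0.0355,0,0,0,0,1]

```text
time_s: 1.38
tool_pos: [0.4509, 0.2311, 0.405]
tool_rot: [180.0, 0.0, 166.3]
force: [1.4, 1.0, -0.7]
grip_width: 0.0873
grasp_force: 0.0
```

Emit:
drive_tool:
  rows: [0,0,0,0,0,-0.1865,1,0,0,0,0,0,-0.1865,1,0,0,0,0,0,-0.1865,1,0,0,0,0,0,-0.1865,1,0,0,0,0,0,0,1]

```text
time_s: 2.0
tool_pos: [0.4501, 0.2327, 0.4048]
tool_rot: [180.0, 0.0, -151.1]
force: [0.1, -0.9, -0.1]
grip_width: 0.0869
grasp_force: 0.0
```

```bash
cat >> h.py <<'E'
def wr(c,o,u,v,z=None):
    from scipy.spatial.transform import Rotation as Ro
    R=Ro.from_euler('xyz',o['tool_rot'],degrees=True).as_matrix(); M=c['mount']
    f=c['color'].shape[0]/2/np.tan(np.radians(c['fov_y']/2))
    dx,dy=u-c['cx'],v-c['cy']; r=np.hypot(dx,dy); th=r/f; s=np.sin(th)/max(r,1e-9)
    d=R@M[:3,:3]@np.array([dx*s,-dy*s,-np.cos(th)]); p=o['tool_pos']+R@M[:3,3]
    return (p,d) if z is None else p+d*(z-p[2])/d[2]
E
python3 - <<'E'
from h import *
o=get_obs();w=read_camera('wrist');plan([.4503,.233,.244],209)
cv2.imwrite('pics/w1.png',w['color'])
print(w['fov_y'],w['mount'].round(3).tolist())
for x in comps(mask(w['color'],(105,120,40),(130,255,255)),60): print(x)
E
```

```text
t 2.05 pos [0.4501 0.2327 0.4048] rot [ 179.99    0.   -151.2 ] tool-shift [-0.0003  0.0002  0.1608]
rz -0.0035
65.70646984690485 [[0.001, 0.955, 0.297, 0.08], [1.0, -0.002, 0.001, -0.001], [0.001, 0.297, -0.955, 0.02], [0.0, 0.0, 0.0, 1.0]]
([473, 0, 87, 206, 2651], [514.5, 96.8], ((513.1270751953125, 105.39754486083984), (206.693115234375, 76.59324645996094), 84.80557250976562))
([254, 167, 56, 57, 1740], [281.8, 194.9], ((281.7158508300781, 194.86007690429688), (55.36298751831055, 55.00889205932617), 88.80650329589844))
```

View pics/w1.png

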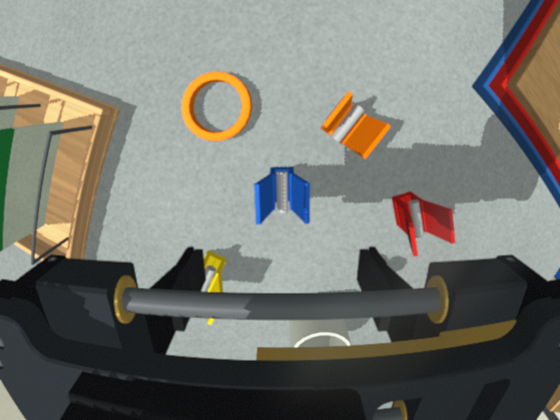

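The wrist view shows the blue clip straight ahead at (254–310, 167–223), its handle tips at columns ~256 and ~309. Jaw direction is along the image, so the yaw is right.

Run:
```python
from h import *
o=get_obs();w=read_camera('wrist')
m=mask(w['color'],(105,120,40),(130,255,255))[160:230,240:325]
A=[];B=[]
for v in range(190,219,4):
    xs=np.where(m[v-160])[0]+240; a=wr(w,o,xs.min(),v+.0,.095);b=wr(w,o,xs.max()+1,v+.0,.095);A.append(a);B.append(b);print(v,xs.min(),xs.max(),np.linalg.norm(a-b).round(4))
# tip corners: top-most / bottom-most of leftmost and rightmost columns
for cols in((254,260),(304,310)):
    ys=np.where(m[:,cols[0]-240:cols[1]-240].any(1))[0]+160
    print(cols,ys.min(),ys.max(),wr(w,o,np.mean(cols),ys.max()+1,.095).round(4),wr(w,o,np.mean(cols),ys.min(),.095).round(4))
A=np.array(A);B=np.array(B)
d=(B-A).mean(0);print('ydir',np.degrees(np.arctan2(d[1],d[0])))
for E_ in(A,B): e=E_[-1]-E_[0];print('edge dir',np.degrees(np.arctan2(e[1],e[0])))
print(((A+B)/2).mean(0).round(4))
```

```text
190 255 309 0.0505
194 255 309 0.0506
198 255 308 0.0499
202 255 308 0.0501
206 255 308 0.0503
210 256 308 0.0495
214 256 308 0.0497
218 256 308 0.0499
(254, 260) 182 223 [0.4816 0.2224 0.095 ] [0.4456 0.2035 0.095 ]
(304, 310) 180 222 [0.4578 0.2633 0.095 ] [0.422  0.2425 0.095 ]
ydir 118.89768838419987
edge dir 29.584786814877994
edge dir 28.336702802476893
[0.4528 0.2339 0.095 ]
```

Emit:
drive_tool:
  rows: [-0.001,0,0.04,0,0,0,1,0,0,0.045,0,0,0,1,0,0,0.045,0,0,0,1,0,0,0.03,0,0,0,1,0,0,0,0,0,0,1]

```text
time_s: 2.72
tool_pos: [0.45, 0.2327, 0.2426]
tool_rot: [-180.0, -0.3, -151.1]
force: [-0.8, -0.1, 0.5]
grip_width: 0.087
grasp_force: 0.0
```

Emit:
drive_tool:
  rows: [0,0,0,0,0,0,0,0,0,0,0,0,0,-0.2,0,0,0,0,0,0,-0.6,0,0,0,0,0,0,-1,0,0,0,0,0,0,-1]
  grip_force: 25

```text
time_s: 3.35
tool_pos: [0.4513, 0.2336, 0.2456]
tool_rot: [180.0, 0.1, -151.0]
force: [-1.1, -0.4, 8.7]
grip_width: 0.0449
grasp_force: 8.0
```

Emit:
drive_tool:
  rows: [0,0,0,0,0,0,-1,0,0,0,0,0,0,-1,0,0,0,0,0,0,-1,0,0,0,0,0,0,-1]

```text
time_s: 3.85
tool_pos: [0.4514, 0.2353, 0.2472]
tool_rot: [179.8, 0.3, -150.9]
force: [-3.2, 2.5, 11.0]
grip_width: 0.0274
grasp_force: 25.0
```

Emit:
drive_tool:
  rows: [0,0,-0.02,0,0,0,-1,0,0,-0.045,0,0,0,-1,0,0,-0.055,0,0,0,-1,0,0,-0.055,0,0,0,-1,0,0,0,0,0,0,-1]

```text
time_s: 4.47
tool_pos: [0.4521, 0.2335, 0.4246]
tool_rot: [179.9, 0.5, -151.0]
force: [0.8, -0.2, -1.5]
grip_width: 0.0276
grasp_force: 25.0
```

Run:
```python
from h import *
plan([.5906,-.0614,.42],184.8)
print(get_obs()['grip_width'],get_obs()['grasp_force'])
s=read_camera('scene');t=read_camera('top');o=get_obs();w=read_camera('wrist')
cv2.imwrite('pics/b2.png',np.hstack([cv2.resize(s['color'][130:330,200:420],(440,400)),w['color'][80:400,120:440]] if 0 else [cv2.resize(s['color'][100:320,200:420],(400,400)),cv2.resize(w['color'][60:340,140:420],(400,400))]))
# green card edge ends, top & scene
for n,c in(('top',t),('scene',s)):
    g=comps(mask(c['color'],(50,120,40),(85,255,255)),60); print(n,[(x[0]) for x in g])
```

```text
t 4.475 pos [0.4521 0.2335 0.4246] rot [ 179.94    0.53 -151.01] tool-shift [ 0.0219 -0.3251  0.0041]
rz 0.4222
0.02761554488244875 24.999826510611456
top [[338, 135, 9, 70, 175]]
scene [[190, 171, 57, 36, 239]]
```

View pics/b2.png

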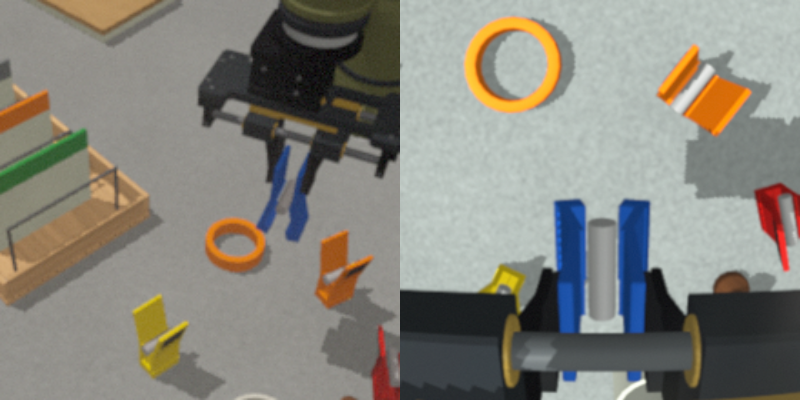

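The clip is held upright with parallel handles and open jaws, clear of the table. Next I move it over the card.

Emit:
drive_tool:
  rows: [0.002,-0.03,0,0,0,0,-1,0.003,-0.045,0,0,0,0,-1,0.003,-0.045,0,0,0,0,-1,0.003,-0.045,0,0,0,0,-1,0.003,-0.045,0,0,0,0,-1]

```text
time_s: 5.25
tool_pos: [0.5406, 0.0415, 0.4175]
tool_rot: [179.9, -0.2, -151.0]
force: [-0.1, 1.6, -1.2]
grip_width: 0.0275
grasp_force: 25.0
```

Emit:
drive_tool:
  rows: [0.003,-0.045,0,0,0,0,-1,0.003,-0.04,0,0,0,0,-1,0.002,-0.03,0,0,0,0,-1,0,0,0,0,0,0.1,-1,0,0,0,0,0,0.15,-1]

```text
time_s: 5.88
tool_pos: [0.589, -0.0622, 0.4171]
tool_rot: [180.0, -0.3, -165.7]
force: [0.7, 0.3, -0.9]
grip_width: 0.0275
grasp_force: 25.0
```

Emit:
drive_tool:
  rows: [0,0,0,0,0,0.12,-1,0,0,0,0,0,0.052,-1,0,0,0,0,0,0,-1,0,0,0,0,0,0,-1]

```text
time_s: 6.38
tool_pos: [0.5892, -0.0615, 0.4186]
tool_rot: [-180.0, -0.1, -175.1]
force: [0.2, 0.4, -1.2]
grip_width: 0.0273
grasp_force: 25.0
```

Run:
```python
from h import *
plan([.5906,-.0614,.42],184.8)
s=read_camera('scene');o=get_obs();w=read_camera('wrist')
cv2.imwrite('pics/b3.png',np.hstack([cv2.resize(s['color'][70:270,130:330],(400,400)),cv2.resize(w['color'][60:340,140:420],(400,400))]))
for x in comps(mask(w['color'],(50,120,40),(85,255,255)),60): print(x)
for x in comps(mask(w['color'],(105,120,40),(130,255,255)),60): print(x)
```

```text
t 6.375 pos [ 0.5892 -0.0615  0.4186] rot [-1.8000e+02 -1.2000e-01 -1.7512e+02] tool-shift [-0.0014  0.     -0.0014]
rz 0.0013
([277, 121, 7, 91, 510], [280.3, 164.6], ((280.0, 166.0), (90.0, 6.0), 90.0))
([249, 201, 21, 92, 1707], [258.8, 245.1], ((259.0, 246.5), (91.0, 20.0), 90.0))
([293, 200, 22, 93, 1714], [303.1, 244.7], ((302.5552978515625, 246.11927795410156), (20.34414291381836, 91.98963165283203), 1.6846843957901))
```

View pics/b3.png

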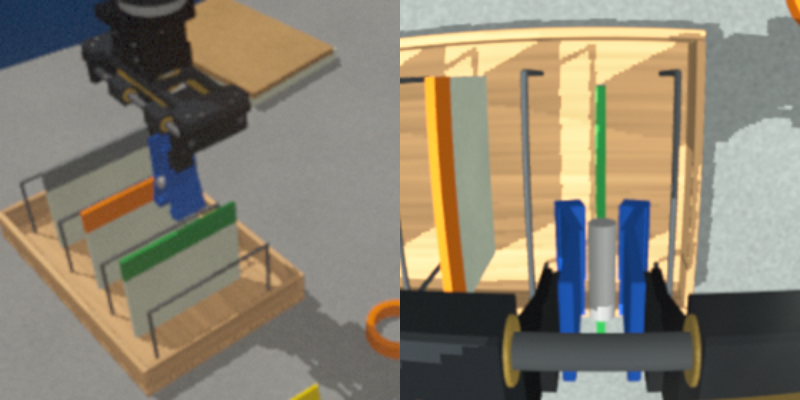

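The green edge is between the handles at columns 277–284 (end at row 121), nearly vertical. The clip handles are at 249–270 and 293–315. I'll work out the offset and angle from these.

Run:
```python
from h import *
from scipy.spatial.transform import Rotation as Ro
o=get_obs();w=read_camera('wrist');s=read_camera('scene');t=read_camera('top')
R=Ro.from_euler('xyz',o['tool_rot'],degrees=True).as_matrix()
m=mask(w['color'],(50,120,40),(85,255,255))
Q=[]
for v in range(124,200,6):
    xs=np.where(m[v])[0]; xs=xs[(xs>265)&(xs<295)]; a=wr(w,o,xs.min()-.5,v,.136);b=wr(w,o,xs.max()+.5,v,.136); Q.append((a+b)/2); wd=np.linalg.norm(a-b)
Q=np.array(Q); d=np.polyfit(Q[:,0],Q[:,1],1); print('edge angle',np.degrees(np.arctan(d[0])),'width',wd)
print('end pt',wr(w,o,280,120.5,.136).round(4),'edge pts tool',[(R.T@(q-o['tool_pos'])).round(4).tolist() for q in (Q[0],Q[-1])], 'y at x=.5906',np.polyval(d,.5906))
mb=mask(w['color'],(105,120,40),(130,255,255))[:, 240:325]
for v in(205,225,260,285):
    xs=np.where(mb[v])[0]+240;print('handle mid tool y',v,(R.T@(wr(w,o,(xs.min()+xs.max())/2,v,o['tool_pos'][2]-.15)-o['tool_pos']))[:2].round(4))
# card ends from the scene view: top edge extremes
g=mask(s['color'],(50,120,40),(85,255,255)); p=np.argwhere(g)[:,::-1]
for q in (p[p[:,0]==p[:,0].min()].mean(0),p[p[:,0]==p[:,0].max()].mean(0)): print('scene end',q,onz(s,*q,.13).round(4))
# tips height of blue: wrist+scene blue comps
print([x for x in comps(mask(s['color'],(105,120,40),(130,255,255)),60) if 150<x[1][0]<300])
```

```text
edge angle 4.522740871247999 width 0.004179743976652629
end pt [ 0.5157 -0.0695  0.136 ] edge pts tool [[0.071, -0.0012, 0.2833], [0.0112, -0.0016, 0.2832]] y at x=.5906 -0.06305531956863027
handle mid tool y 205 [ 0.0421 -0.0007]
handle mid tool y 225 [ 0.0333 -0.0005]
handle mid tool y 260 [ 0.0168 -0.0009]
handle mid tool y 285 [ 0.004  -0.0007]
scene end [190. 201.] [ 0.6701 -0.0601  0.13  ]
scene end [246. 177.] [ 0.524  -0.0554  0.13  ]
[([220, 0, 43, 71, 2496], [241.5, 31.8], ((241.60910034179688, 34.07320785522461), (70.32372283935547, 40.312625885009766), 86.98721313476562)), ([204, 136, 28, 44, 596], [216.6, 159.6], ((215.8983612060547, 156.81802368164062), (44.60540771484375, 22.9039306640625), 76.75948333740234))]
```

Emit:
drive_tool:
  rows: [-0.004,-0.001,0,0,0,0,-1,0,0,0.012,0,0,0,-1,0,0,0.008,0,0,0,-1,0,0,0,0,0,0,-1,0,0,0,0,0,0,-1]

```text
time_s: 7.25
tool_pos: [0.5935, -0.0624, 0.3998]
tool_rot: [180.0, 0.0, -175.2]
force: [0.5, 1.1, 0.4]
grip_width: 0.0273
grasp_force: 25.0
```

Run:
```python
from h import *
plan([.593,-.0625,.366],184.6)
s=read_camera('scene');o=get_obs();w=read_camera('wrist')
cv2.imwrite('pics/b4.png',np.hstack([cv2.resize(s['color'][130:210,180:260],(400,400),interpolation=2),cv2.resize(w['color'][100:300,180:380],(400,400))]))
```

```text
t 7.25 pos [ 0.5935 -0.0624  0.3998] rot [ 180.      0.   -175.18] tool-shift [ 0.0005 -0.0001  0.0338]
rz 0.0038
```

View pics/b4.png

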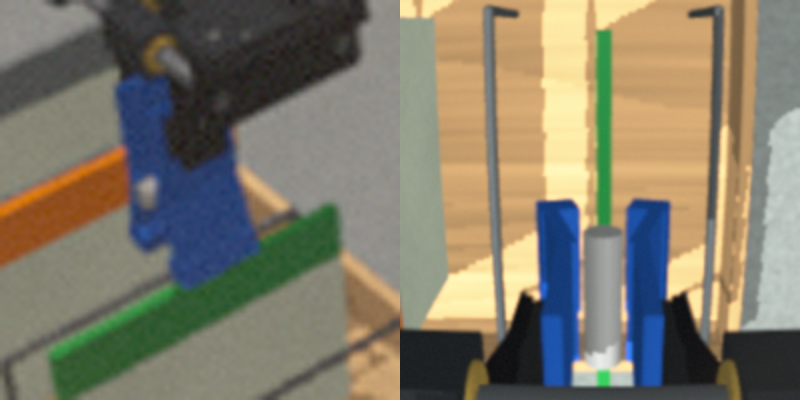

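The clip is centred over the edge and square to it: the pin at column ~602 of the crop lines up with the green at 603. The near lip is just above the edge, so I lower it gently.

Emit:
drive_tool:
  rows: [0,0,0.006,0,0,0,-1,0,0,0.006,0,0,0,-1,0,0,0.006,0,0,0,-1,0,0,0,0,0,0,-1]

```text
time_s: 7.85
tool_pos: [0.5933, -0.0622, 0.381]
tool_rot: [180.0, -0.1, -175.2]
force: [-0.5, 0.5, -0.8]
grip_width: 0.0276
grasp_force: 25.0
```

Emit:
drive_tool:
  rows: [0,0,0.006,0,0,0,-1,0,0,0.006,0,0,0,-1,0,0,0.004,0,0,0,-1,0,0,0,0,0,0,-1,0,0,0,0,0,0,-1]

```text
time_s: 8.48
tool_pos: [0.5936, -0.0623, 0.3659]
tool_rot: [-180.0, 0.0, -175.2]
force: [-0.2, 0.1, -0.2]
grip_width: 0.0276
grasp_force: 25.0
```

Run:
```python
from h import *
plan([.593,-.0625,.366],184.6)
s=read_camera('scene');o=get_obs();w=read_camera('wrist')
print(o['force'],o['grip_width'])
cv2.imwrite('pics/b5.png',np.hstack([cv2.resize(s['color'][140:220,180:260],(400,400),interpolation=2),cv2.resize(w['color'][100:300,180:380],(400,400))]))
# ray of lip bottom in the scene view meets near jaw's plane (10.5 mm + from card plane, +y side)
b=mask(s['color'],(105,120,40),(130,255,255))[140:220,180:260]; p=np.argwhere(b)[:,::-1]+[180,140]; q=p[p[:,1]==p[:,1].max()].mean(0)
n=np.array([-np.sin(np.radians(4.6)),np.cos(np.radians(4.6)),0]); P0=np.array([.593,-.0628,0])
for off in(.0105,.016):
    a,d=ray(s,*(q+[0,.5])); k=(n@(P0+off*n-a))/(n@d); print(q,'lip near pt',(a+k*d).round(4))
```

```text
t 8.475 pos [ 0.5936 -0.0623  0.3659] rot [-1.8000e+02  2.0000e-02 -1.7517e+02] tool-shift [ 0.0006 -0.0001 -0.0001]
rz 0.0039
[-0.34199632 -0.19850631 -1.06718979] 0.027255007143701365
[218.5 197. ] lip near pt [ 0.6039 -0.0514  0.1104]
[218.5 197. ] lip near pt [ 0.6065 -0.0457  0.1164]
```

View pics/b5.png

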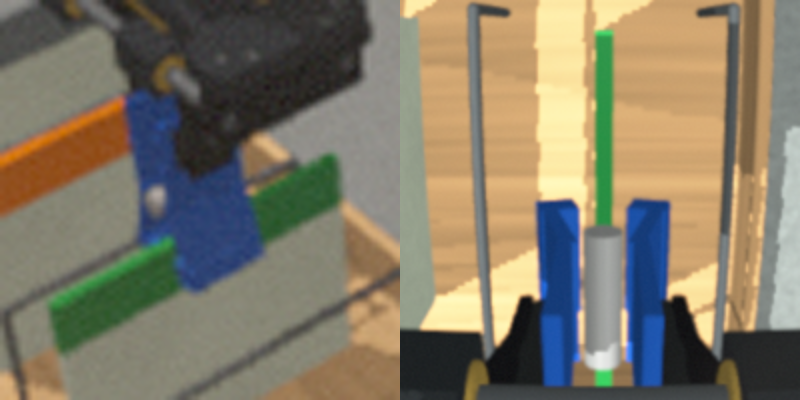

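The near jaw hangs in front of the card and the far jaw is behind it. The lips are about 20 mm below the edge, the clip is centred, and there is no contact force.

```bash
python3 -c "
from cell import *
print(sign_off())"
```

```text
the job is handed in; nothing more can be done
None
```

I handed the job in with the blue clip still gripped and squeezed open over the green card: one jaw on each side, lips about 20 mm below the top edge, near its middle, square to it, and no contact force measured.

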